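# Take the front pane out of the balance's draught shield for washing

## Task

The front glass of the balance's draught shield has to go for washing. Slide the shield's top cover all the way back, draw the front pane straight up out of its grooves by the grip strip along its top edge, and lower it upright into a free slot of the white draining rack until it stands on the bottom of the slot, then let go. Leave the cover open, never tip the pane over, and leave everything else where it is.

Things in the scene. Friction and masses are not known exactly. Their poses are not given: they have to be found in the camera images.
- balance: Cream laboratory balance, fixed, 300 (x) x 210 (y) mm. Origin: centre of its underside; x points from the sloping keypad console (front, towards the robot) to its back, z up. On its deck (66 mm above the bench) stands a glass draught shield 190 mm wide: fixed sides and back to 160 mm, pan inside (top 76 mm), removable front pane, sliding top cover whose side tracks reach 179 mm.
- cover (a joint): Sliding top cover of the shield: glass 175 (x) x 176 (y) x 5 mm, underside 168 mm above the bench. Metres: 0 = shut (it lies over the front pane, which then cannot be gripped or lifted), 0.11 = fully back at its stop. Slides along the balance's +x; friction about 1.5 N plus light damping (4 N per m/s); stays where left. Starts shut or up to 25 mm ajar.
- cover_ridge (a point): Middle of the top of the cover's grey grip ridge, a bar 12 (x) x 70 (y) x 18 mm high near the cover's front edge. The point is 191 mm above the bench, 18 mm above the cover's upper face, and moves with the cover: x = -27.5 mm in the balance's frame at joint 0, +82.5 mm at 0.11. Axes as the balance's.
- groove_top (a point): Fixed point of the balance, midway between the two corner posts, level with their tops: 160 mm above the bench, at x = -45 mm, y = 0 in the balance's frame. The pane's two vertical grooves run in this plane from the post tops, where they are open, down to the deck (66 mm): 94 mm long, 8 mm deep on the glass, with about 2 mm of play each way. Axes as the balance's.
- pane: Front pane, loose: clear glass 5 (x, thickness) x 164 (y, width) x 97 mm (z, height), with a grey plastic grip strip along its top edge, 10 (x) x 130 (y) x 16 mm (z), its top 98 mm above the pane's lower edge. About 0.19 kg. Origin: middle of the lower edge of the glass. It starts in the grooves of the balance, standing on the deck.
- pane_rail (a point): Middle of the top of the pane's grip strip, 98 mm above the pane's origin along its z axis. Axes as the pane's: x across the thickness.
- rack: White draining rack, fixed: drip tray 150 (x) x 200 (y) mm, rim 12 mm, and two toothed bars along x at y = +-55 mm. Between round-topped teeth (12 mm thick, tops 48 mm above the bench) are four slots 10 mm wide crossing the rack along y, open above and at both ends, bottoms 14 mm above the bench, at x = -33, -11, +11, +33 mm; -33 and +11 are taken. Origin: centre of the underside; z up.
- rack_slot1 (a point): Centre of the bottom of the free slot at x = -11 mm of the rack, 14 mm above the bench; axes as the rack's (the slot runs along y, x crosses it).
- rack_slot3 (a point): Centre of the bottom of the free slot at x = +33 mm of the rack, 14 mm above the bench; axes as the rack's.
- plate_a: Small white-coated glass plate, 4 x 200 x 50 mm high, loose, standing in the rack's slot at x = -33 mm. Origin: middle of its lower edge. Bystander.
- plate_b: The same, standing in the rack's slot at x = +11 mm. Bystander.
- weight: Steel knob-headed check weight, 32 mm across, 53 mm high, on the bench. Origin: centre of its underside. Bystander.
- dropper: Small amber bottle with black cap, 34 mm across, 85 mm high. Origin: centre of its underside. Bystander.
- jar: Amber jar with steel lid, 68 mm across, 75 mm high. Origin: centre of its underside. Bystander.
- cup: Brown paper cup, 78 mm across the rim, 92 mm high. Origin: centre of its underside. Bystander.
- brush: Cleaning brush, 160 mm long, lying on the bench. Bystander.
- tub: Low clear tub with black lid, 60 mm across, 45 mm high. Origin: centre of its underside. Bystander.
Not all that is in view belongs to the job. Leave any black look-alike of the pane alone.

How it is judged:
By the outcome, as a careful person would: the job done as asked, in the order asked, and still so for the second after the job is handed in, with the robot touching nothing.
It also fails if it takes over 54 s, if anything falls off the work surface, if the arm or the gripper's body presses on something with over 40 N, if the wrist force passes 120 N, or if a joint passes its speed limit or range.

## Robot

A 6-joint arm with a two-finger parallel gripper is mounted at the origin on the work surface. World frame = base frame: x ahead of the robot, y to its left, z up, the work surface at z = 0. Lengths are in m, angles in degrees, forces in N, time in s.
With the tool pointing down it reaches from about 0.4 to 0.825 m from the base axis. Payload 7 kg.
Tool frame: the origin (TCP) lies midway between the tips of the shut fingers; the grasp point (between the pads) lies 19 mm behind it; z points along the fingers, y is the line along which they close (so a half turn about z gives the same grasp; the last joint's range is limited). The gripper opens to 88 mm and grips with 3 to 60 N. Pads are 19 mm wide; open, the fingers measure 130 mm over their backs; the gripper's body (78 mm by 193 mm) begins 47 mm behind the grasp point.
Start: joints at [-51.503, 20.546, 0.682, 0, -70.136, -16.507], TCP at [0.253, -0.626, 0.227] pointing down, gripper open.
Joint ranges: [-176.03, 176.03], [-82.01, 121.73], [-58.28, 71.71], [-173.87, 95.51], [-174.79, -0.11], [-173.66, 173.66]. Speed limits (degrees/s): [136.94, 136.94, 172.46, 180, 180, 180].

## Interface

Orientations are given as a 3x3 rotation matrix whose columns are the frame's x, y, z axes.
In Python, from rig import robot gives the robot as it stands. Calls block until the motion is done:
- robot.goto(position, orientation): joint-space move of the TCP to a pose.
- robot.servo_line(position, ori=None, speed=0.15): straight line of the TCP; ori=None keeps the orientation; speed is the mean speed in m/s.
- robot.movej(angles): joint-space move.
- robot.move_gripper(opening): opening from 0.0 (shut) to 1.0 (fully open); the grip force is fixed at half the most; returns when the fingers have stopped.
- robot.dwell(seconds).
- robot.ik(position, orientation): joint angles nearest the present ones, or None.
- robot.grab_frame(name): name is "scene" or "side" or "wrist"; returns (picture, depth): 400x640x3 uint8, red, green, blue; 400x640 float32, m along the optical axis (not along the pixel's ray), 0 where there is no reading.
- robot.camera_info(name): a dict with "vfov" (degrees; the focal length in pixels is half the picture's height over the tangent of half this angle, whatever the lens; pixels are square), "cx", "cy" (the principal point, pixels), "view" (4x4, takes a point from world to camera coordinates); the wrist camera has in their place "T_tool_cam" (4x4, takes a point from camera to tool coordinates, whose origin is the TCP and whose axes are the flange's). Camera axes: x right, y down, z forward; pixel columns grow to the right and rows downward; lengths in m; the calibration is good to about 2 mm. The wrist camera is an equidistant fisheye: a pixel r from the principal point sees the ray r / f radians off the axis. A picture is of the moment at which its call begins: read the wrist's pose just before it. camera_info takes no time and is no camera call.
A pose or a line that the arm cannot do raises robot.Unreachable and nothing moves.
- robot.job_done(): hands the job in; it is judged then, once.
Readings, each from a call of its own:
- robot.read_t(): time.
- robot.read_qpos(): joint angles.
- robot.read_qvel(): joint speeds.
- robot.read_effort(): joint torques, N m.
- robot.read_position(): TCP position.
- robot.read_tcp_rot(): TCP orientation.
- robot.read_force(): force on the tool from outside, world axes, zero at the start.
- robot.read_ft_torque(): the same for the moment, N m.
- robot.read_grip_width(): opening from 0.0 (shut) to 1.0 (fully open).
- robot.read_finger_force(): force on a finger pad.
Only numpy, scipy, OpenCV 4.12 (cv2) and the standard library are available. Lean on these libraries where they do the work, as an engineer would, in place of code of your own. Each camera call takes 0.05 s, during which the arm holds its last target. There are 200 camera calls.

## Working session

There is one attempt and no reset: what is moved stays moved. The work goes in short steps, each a Python script; the robot and the scene stay as the last script left them, time stands still between calls to the robot, and variables do not carry over. Pictures are saved under pics/ and viewed, at most 10 in all, crops included, and the job is handed in when it is done.

```bash
mkdir -p pics; ls; python3 - <<'E'
from rig import robot
import cv2,numpy as np
for n in("scene","side"):
    p,d=robot.grab_frame(n); cv2.imwrite(f"pics/{n}0.png",p[:,:,::-1]); np.savez(f"pics/{n}0.npz",p=p,d=d)
    i=robot.camera_info(n); print(n,i['vfov'],i['cx'],i['cy'],np.round(i['view'],4).tolist())
print(robot.camera_info("wrist"),robot.read_t())
E
```

```text
pics
scene 47.6829804305888 320.0812634279338 197.24025832699684 [[0.1687, 0.9856, 0.0141, -0.0598], [0.7724, -0.1232, -0.6231, -0.3172], [-0.6123, 0.116, -0.782, 1.6741], [0.0, 0.0, 0.0, 1.0]]
side 47.48382948367933 323.0524579389061 205.1300744495024 [[-0.8105, -0.5856, -0.0106, 0.3884], [-0.3722, 0.529, -0.7626, 0.2821], [0.4522, -0.6142, -0.6468, 1.0922], [0.0, 0.0, 0.0, 1.0]]
{'vfov': 65.70646984690485, 'cx': 315.54295354322187, 'cy': 197.0213250885421, 'T_tool_cam': array([[ 3.09889080e-04, -9.55130880e-01, -2.96183907e-01,
         7.92979295e-02],
       [ 9.99999734e-01,  1.00542861e-04,  7.22042629e-04,
         4.21848495e-04],
       [-6.59866034e-04, -2.96184052e-01,  9.55130657e-01,
        -1.57463763e-01],
       [ 0.00000000e+00,  0.00000000e+00,  0.00000000e+00,
         1.00000000e+00]])} 0.1
```

View pics/scene0.png

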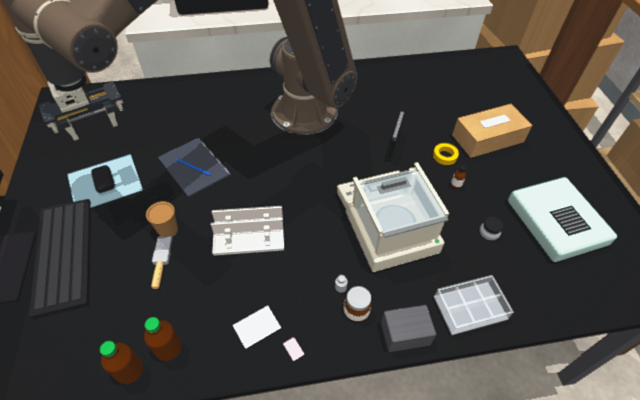

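View pics/side0.png

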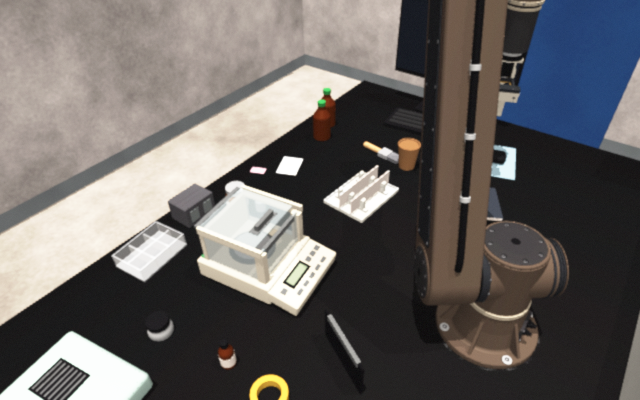

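The scene view shows the balance at about (400,215), the grey cover ridge at (393,184), and the rack at (248,230). The black look-alike stands at (397,128). The side view shows the ridge at (263,220) and the pane's strip in front of it at about (275,235). Next I'll get rough positions, then look closely with the wrist camera.

```bash
cat > h.py <<'E'
from rig import robot
import numpy as np, cv2
def ray(n,u,v,T=None):
    i=robot.camera_info(n); f=200/np.tan(np.radians(i['vfov']/2)); x,y=(u-i['cx'])/f,(v-i['cy'])/f
    if n=='wrist':
        r=np.hypot(x,y)+1e-9; d=np.array([x/r*np.sin(r),y/r*np.sin(r),np.cos(r)]); M=T@i['T_tool_cam']
    else: d=np.array([x,y,1]); M=np.linalg.inv(i['view'])
    return M[:3,3],M[:3,:3]@d
def onz(n,u,v,z,T=None):
    o,d=ray(n,u,v,T); return o+d*(z-o[2])/d[2]
def proj(p,T):
    i=robot.camera_info('wrist'); f=200/np.tan(np.radians(i['vfov']/2))
    c=np.linalg.inv(T@i['T_tool_cam'])@np.r_[p,1]; th=np.arctan2(np.hypot(c[0],c[1]),c[2]); r=np.hypot(c[0],c[1])+1e-9
    return np.array([i['cx']+f*th*c[0]/r,i['cy']+f*th*c[1]/r])
def T():
    M=np.eye(4); M[:3,:3]=robot.read_tcp_rot(); M[:3,3]=robot.read_position(); return M
def down(yaw): # tool y axis (closing line) at world angle yaw (deg); z down
    a=np.radians(yaw); y=np.array([np.cos(a),np.sin(a),0]); z=np.array([0,0,-1.]); return np.c_[np.cross(y,z),y,z]
E
python3 - <<'E'
from h import *
print("ridge",onz('scene',393,184,.191),onz('scene',380,188,.191),onz('scene',408,180,.191))
print("side ridge",onz('side',263,220,.191))
print("rack corners",[onz('scene',*q,.012).round(3) for q in((213,208),(283,206),(284,250),(212,255))])
print("balance corners z=.066",[onz('scene',*q,.05).round(3) for q in((340,185),(374,262),(442,240))])
print(robot.read_tcp_rot().round(2))
E
```

```text
ridge [0.54484612 0.16248237 0.191     ] [0.5528916  0.12458887 0.191     ] [0.53752222 0.20631149 0.191     ]
side ridge [0.52555611 0.17961832 0.191     ]
rack corners [array([ 0.409, -0.34 ,  0.012]), array([ 0.434, -0.129,  0.012]), array([ 0.591, -0.145,  0.012]), array([ 0.575, -0.346,  0.012])]
balance corners z=.066 [array([0.411, 0.052, 0.05 ]), array([0.692, 0.089, 0.05 ]), array([0.653, 0.295, 0.05 ])]
[[-0.93 -0.37 -0.  ]
 [-0.37  0.93  0.  ]
 [ 0.    0.   -1.  ]]
```

```bash
python3 - <<'E'
from h import *
for nm,c,yaws in(("rack",(.50,-.24),(-5,175)),("bal",(.54,.17),(11,191))):
    s=[(np.abs(q-robot.read_qpos()).max(),yw,q) for yw in yaws if (q:=robot.ik([c[0],c[1],.40],down(yw))) is not None]
    print(nm,[(round(a),b,np.round(q)) for a,b,q in s])
    s=min(s,key=lambda t:t[0]); robot.movej(s[2]); robot.dwell(.3)
    M=T(); p,d=robot.grab_frame("wrist"); np.savez(f"pics/{nm}1.npz",p=p,d=d,M=M); cv2.imwrite(f"pics/{nm}1.png",p[:,:,::-1])
    print(M.round(3).tolist(),robot.read_t())
E
```

```text
rack [(186, -5, array([ 134.,  -78.,    3.,    0., -171.,   41.])), (46, 175, array([ -5.,   5.,   3.,   0., -88.,   0.]))]
[[-0.088, -0.996, -0.0, 0.5], [-0.996, 0.088, 0.0, -0.24], [-0.0, 0.0, -1.0, 0.4], [0.0, 0.0, 0.0, 1.0]] 2.2333
bal [(153, 11, array([ 37.,   7.,   4.,   0., -88., 154.])), (43, 191, array([ 37.,   7.,   4.,   0., -88., -26.]))]
[[0.19, -0.982, 0.0, 0.54], [-0.982, -0.19, 0.0, 0.169], [-0.0, -0.0, -1.0, 0.4], [0.0, 0.0, 0.0, 1.0]] 4.1083
```

View pics/rack1.png

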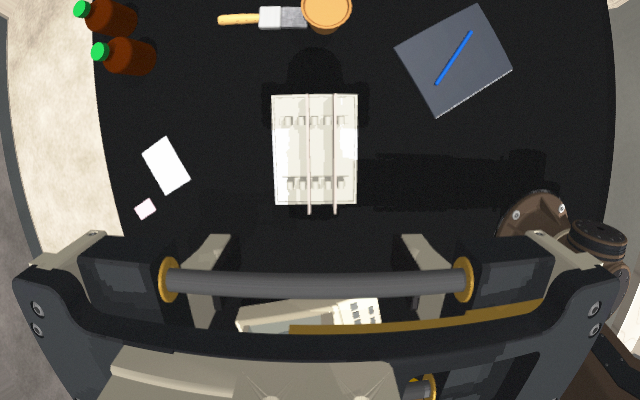

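View pics/bal1.png

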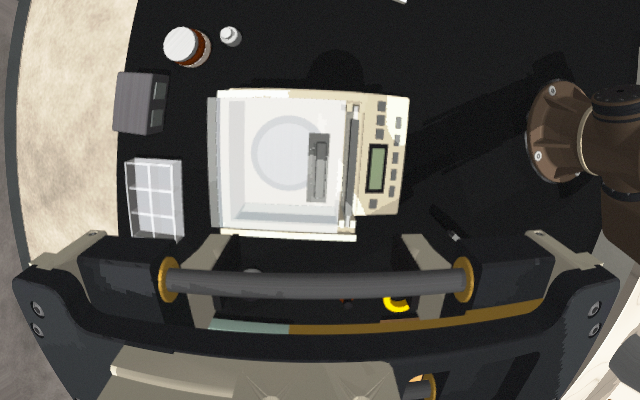

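The wrist views are clear. The rack tray runs from (272,95) to (358,205) with plates at columns 309 and 335, so the rack's +x is image left, which is world +x. The cover ridge is at about (317,168), and the pane strip at about (352,160) is still partly under the cover. Next I'll measure with depth and rays.

```bash
cat >> h.py <<'E'
def cloud(p,d,M):
    i=robot.camera_info('wrist'); f=200/np.tan(np.radians(i['vfov']/2)); v,u=np.mgrid[:400,:640]
    x,y=(u-i['cx'])/f,(v-i['cy'])/f; r=np.hypot(x,y)+1e-9
    D=np.stack([x/r*np.tan(r)*d,y/r*np.tan(r)*d,d,np.ones_like(d)],-1)
    return (D@(M@i['T_tool_cam']).T)[...,:3]
E
python3 - <<'E'
from h import *
z=np.load('pics/rack1.npz'); P=cloud(z['p'],z['d'],z['M'])
print("px z", [(q,P[q[1],q[0]].round(3).tolist()) for q in((450,180),(277,150),(322,150),(354,150),(309,150),(335,150))])
for h in(.012,):
    print([onz('wrist',*q,h,z['M']).round(4).tolist() for q in((271.5,94.5),(357.5,94.5),(358.5,204.5),(275,205))])
g=z['p'].min(2); m=((g>120)).astype(np.uint8); m[:85]=0;m[215:]=0;m[:,:255]=0;m[:,375:]=0
Q=P[(m>0)&(z['d']>0)]; Q1=Q[(Q[:,2]>.004)&(Q[:,2]<.02)]
r=cv2.minAreaRect(Q1[:,:2].astype(np.float32)); print("tray",r,len(Q1))
Q2=Q[Q[:,2]>.055]; 
k=cv2.kmeans(Q2[:,:1].astype(np.float32),2,None,(3,50,1e-5),5,cv2.KMEANS_PP_CENTERS)[1].ravel() if len(Q2)>20 else []
for j in(0,1): 
    A=Q2[k==j]; print("plate",A.mean(0).round(4),A.min(0).round(3),A.max(0).round(3),cv2.fitLine(A[:,:2].astype(np.float32),2,0,.001,.001).ravel().round(4))
z=np.load('pics/bal1.npz'); p=z['p']; P=cloud(p,z['d'],z['M'])
print("bal z rows at v=165",[(u,P[165,u].round(3).tolist(),p[165,u].tolist()) for u in range(300,366,3)])
C=cv2.resize(p[80:250,195:420],None,fx=3.5,fy=3.5,interpolation=2); cv2.imwrite("pics/balcrop.png",C[:,:,::-1])
E
```

```text
px z [((450, 180), [0.241, -0.159, -0.001]), ((277, 150), [0.57, -0.244, 0.006]), ((322, 150), [0.49, -0.236, 0.004]), ((354, 150), [0.432, -0.232, 0.004]), ((309, 150), [0.511, -0.247, 0.063]), ((335, 150), [0.469, -0.243, 0.063])]
[[0.5687, -0.3443, 0.012], [0.4197, -0.3311, 0.012], [0.43, -0.1299, 0.012], [0.5856, -0.1426, 0.012]]
tray ((0.5031289458274841, -0.23783424496650696), (0.20048530399799347, 0.15107449889183044), 85.57281494140625) 7089
plate [ 0.4703 -0.2298  0.0631] [ 0.462 -0.335  0.055] [ 0.48  -0.138  0.066] [ 0.0743  0.9972  0.4703 -0.2298]
plate [ 0.5136 -0.2423  0.0631] [ 0.504 -0.337  0.055] [ 0.523 -0.138  0.066] [ 0.0768  0.997   0.5136 -0.2423]
bal z rows at v=165 [(300, [0.561, 0.171, 0.172], [228, 229, 230]), (303, [0.557, 0.17, 0.172], [228, 229, 230]), (306, [0.554, 0.169, 0.172], [228, 229, 230]), (309, [0.55, 0.168, 0.174], [178, 179, 174]), (312, [0.546, 0.168, 0.173], [161, 160, 157]), (315, [0.542, 0.167, 0.174], [134, 133, 129]), (318, [0.54, 0.163, 0.192], [177, 178, 173]), (321, [0.536, 0.162, 0.191], [175, 176, 170]), (324, [0.532, 0.161, 0.192], [157, 158, 152]), (327, [0.528, 0.164, 0.175], [176, 177, 169]), (330, [0.524, 0.163, 0.173], [241, 240, 236]), (333, [0.52, 0.163, 0.172], [242, 240, 237]), (336, [0.516, 0.162, 0.173], [241, 239, 236]), (339, [0.513, 0.161, 0.173], [253, 252, 250]), (342, [0.496, 0.18, 0.065], [251, 250, 239]), (345, [0.497, 0.171, 0.109], [158, 155, 145]), (348, [0.5, 0.161, 0.161], [71, 71, 69]), (351, [0.496, 0.16, 0.164], [113, 114, 111]), (354, [0.492, 0.159, 0.162], [113, 114, 112]), (357, [0.471, 0.175, 0.064], [225, 216, 188]), (360, [0.466, 0.175, 0.061], [182, 171, 147]), (363, [0.46, 0.174, 0.056], [225, 216, 186])]
```

View pics/balcrop.png

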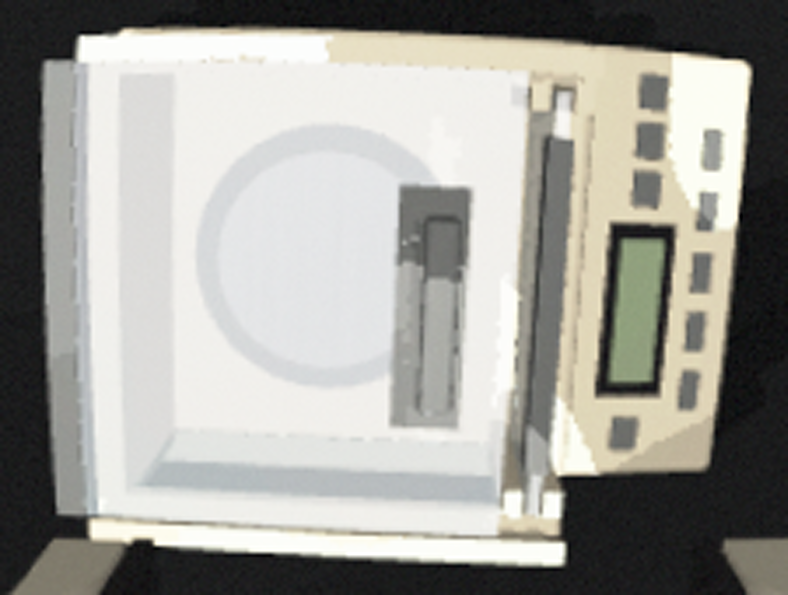

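The crop shows the ridge bar at about (437,315) and the dark pane strip at about (552,290), fully visible, so the cover is slightly ajar. Next I'll fit both in the cloud.

```bash
python3 - <<'E'
from h import *
z=np.load('pics/bal1.npz'); p=z['p']; P=cloud(p,z['d'],z['M']); v,u=np.mgrid[:400,:640]
def fit(m,n):
    m=cv2.morphologyEx(m.astype(np.uint8),cv2.MORPH_OPEN,np.ones((3,1)))>0
    A=P[m][:,:2].astype(np.float32); print(n,len(A),cv2.minAreaRect(A),"med z",np.median(P[m][:,2]).round(4),"line",(L:=cv2.fitLine(A,cv2.DIST_HUBER,0,.001,.001).ravel()).round(4),"yaw",np.degrees(np.arctan2(-L[0]*np.sign(L[1]),abs(L[1]))).round(2))
fit((P[...,2]>.185)&(P[...,2]<.2)&(u>310)&(u<335)&(v>130)&(v<205),"ridge")
fit((P[...,2]>.158)&(P[...,2]<.168)&(p.max(2)<150)&(u>340)&(u<364)&(v>112)&(v<215),"strip")
# cover front edge / track sides
fit((P[...,2]>.174)&(P[...,2]<.186)&(u>210)&(u<365)&(v>80)&(v<108),"trackA")
fit((P[...,2]>.174)&(P[...,2]<.186)&(u>210)&(u<365)&(v>222)&(v<250),"trackB")
E
```

```text
ridge 554 ((0.5355588793754578, 0.1699470430612564), (0.012241392396390438, 0.06912463158369064), 8.779311180114746) med z 0.1902 line [ 0.1518 -0.9884  0.5359  0.1686] yaw 8.73
strip 661 ((0.4947678744792938, 0.16400569677352905), (0.010455789975821972, 0.12829239666461945), 7.663138389587402) med z 0.1633 line [ 0.1344 -0.9909  0.496   0.1572] yaw 7.72
trackA 1090 ((0.5902671813964844, 0.08538578450679779), (0.18265925347805023, 0.010612016543745995), 8.4141845703125) med z 0.1778 line [0.9898 0.1422 0.5949 0.0856] yaw -81.83
trackB 899 ((0.561629056930542, 0.26623791456222534), (0.18456824123859406, 0.01067852322012186), 8.510676383972168) med z 0.1779 line [0.9897 0.1429 0.559  0.2656] yaw -81.79
```

```bash
python3 - <<'E'
from h import *
Y=8.4; bx=np.array([np.cos(np.radians(Y)),np.sin(np.radians(Y)),0]); R=down(Y+180)
g=np.array([.5356,.1699,0])
robot.move_gripper(.38)
robot.goto(g+[0,0,.24],R); robot.servo_line(g+[0,0,.178],speed=.12)
f0=robot.read_force(); print("touch",f0,robot.read_t())
robot.servo_line(g+bx*.086+[0,0,.178],speed=.05)
s=.086
while s<.115:
    s+=.002; robot.servo_line(g+bx*s+[0,0,.178],speed=.03)
    F=(robot.read_force()-f0)@bx; print(round(s,3),round(F,2))
    if abs(F)>10: break
robot.servo_line(g+bx*(s-.006)+[0,0,.178],speed=.05)
robot.servo_line(g+bx*(s-.006)+[0,0,.26],speed=.2)
robot.goto([.54,.17,.40],R); robot.dwell(.2)
M=T(); p,d=robot.grab_frame("wrist"); np.savez("pics/bal2.npz",p=p,d=d,M=M); P=cloud(p,d,M); v,u=np.mgrid[:400,:640]
def fit(m,n):
    m=cv2.morphologyEx(m.astype(np.uint8),cv2.MORPH_OPEN,np.ones((3,1)))>0
    A=P[m][:,:2].astype(np.float32); print(n,len(A),cv2.minAreaRect(A),np.median(P[m][:,2]))
fit((P[...,2]>.185)&(P[...,2]<.2)&(u>200)&(u<335)&(v>130)&(v<205),"ridge")
fit((P[...,2]>.158)&(P[...,2]<.168)&(p.max(2)<150)&(u>340)&(u<364)&(v>105)&(v<215),"strip")
print(robot.read_t())
E
```

```text
touch [ 0.67519103 -0.1925099  -0.37228206] 6.4917
0.088 -2.37
0.09 -2.02
0.092 -0.25
0.094 -0.67
0.096 -4.21
0.098 -12.62
ridge 557 ((0.6203190684318542, 0.181722491979599), (0.01326789055019617, 0.0703968033194542), 8.654958724975586) 0.1900609843245869
strip 643 ((0.49531200528144836, 0.1593879759311676), (0.009854231961071491, 0.1196286529302597), 8.788803100585938) 0.16330153664000263
11.6333
```

The cover hit its stop (12 N) and the measured joint is about 0.11. Next I'll grip and draw the pane.

```bash
python3 - <<'E'
from h import *
Y=8.5; R=down(Y+180); g=np.array([.4948,.1636,0])
robot.goto(g+[0,0,.21],R); robot.servo_line(g+[0,0,.137],speed=.12)
f0=robot.read_force(); robot.move_gripper(0.0)
print("w",robot.read_grip_width()*88,robot.read_finger_force(),robot.read_force()-f0,robot.read_t())
for z in(.145,.16,.19,.22,.245):
    robot.servo_line(g+[0,0,z],speed=.06); print(z,(robot.read_force()-f0).round(2))
robot.servo_line(g+[0,0,.33],speed=.12); robot.dwell(.1)
print((robot.read_force()-f0).round(2),robot.read_grip_width()*88,robot.read_t())
M=T(); p,d=robot.grab_frame("wrist"); np.savez("pics/held.npz",p=p,d=d,M=M); cv2.imwrite("pics/held.png",p[:,:,::-1])
E
```

```text
w 9.825018193489175 29.999476075172424 [-3.09781345  0.67895953  2.9639289 ] 13.7083
0.145 [ 0.32 -0.5  -3.35]
0.16 [-0.51 -1.28 -3.1 ]
0.19 [-0.49 -0.36 -3.59]
0.22 [-0.57 -0.81 -3.23]
0.245 [-0.31 -0.45 -3.23]
[-0.26 -1.27 -3.51] 9.795991375527434 17.2167
```

View pics/held.png

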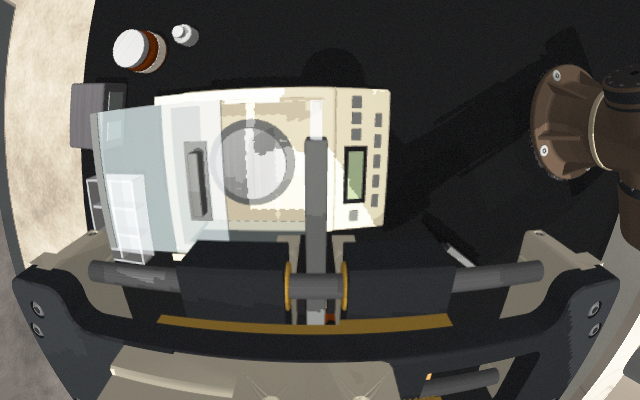

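The pane is held level in the grip, with the strip at column 316 and its end at row 138. Next I'll use the held strip to check camera bias and tilt in the tool frame.

```bash
python3 - <<'E'
from h import *
z=np.load('pics/held.npz'); p=z['p']; M=z['M']; P=cloud(p,z['d'],M); v,u=np.mgrid[:400,:640]
Q=(np.c_[P.reshape(-1,3),np.ones(256000)]@np.linalg.inv(M).T)[:,:3].reshape(400,640,3)
m=(u>298)&(u<334)&(v>125)&(v<235)&(abs(Q[...,2]+.027)<.008)
m=cv2.morphologyEx(m.astype(np.uint8),cv2.MORPH_OPEN,np.ones((3,3)))>0
A=Q[m]; print(len(A),A.min(0).round(4),A.max(0).round(4)); print(cv2.minAreaRect(A[:,:2].astype(np.float32)))
print("line y=a x+b",np.polyfit(A[:,0],A[:,1],1),"z=a x+b",np.polyfit(A[:,0],A[:,2],1))
D=m&(p.max(2)<140); A=Q[D]; print("dark",A.min(0).round(4),A.max(0).round(4))
print(M[:3,3])
E
```

```text
2273 [ 0.0204 -0.0057 -0.0279] [ 0.0701  0.0042 -0.0191]
((0.04528101533651352, -0.0007245047017931938), (0.049736276268959045, 0.009806271642446518), 0.22103984653949738)
line y=a x+b [ 0.00158908 -0.00087128] z=a x+b [ 0.01044247 -0.02628624]
dark [ 0.0204 -0.0057 -0.0279] [ 0.0645  0.0042 -0.0191]
[0.49436972 0.16340578 0.32889527]
```

```bash
python3 - <<'E'
from h import *
Y=-4.4; R=down(Y+180); s=np.array([.5352,-.2404,0])
robot.servo_line(s+[0,0,.30],R,speed=.2); robot.servo_line(s+[0,0,.145],speed=.1); robot.dwell(.3)
e=s-robot.read_position(); e[2]=0; print("err",e,robot.read_tcp_rot().round(4).tolist()); c=s+e
robot.servo_line(c+[0,0,.135],speed=.03); f0=robot.read_force(); print(f0)
z=.135
while z>.079:
    z-=.004 if z>.092 else .0015
    robot.servo_line(c+[0,0,z],speed=.03); F=robot.read_force()-f0
    print(round(z,4),F.round(2),robot.read_position()[2].round(4))
    if F[2]>4 or np.hypot(F[0],F[1])>5: break
print(robot.read_t(),robot.read_position(),robot.read_ft_torque())
p,d=robot.grab_frame("side"); C=cv2.resize(p[120:260,280:440],None,fx=4,fy=4,interpolation=2); cv2.imwrite("pics/place.png",C[:,:,::-1])
E
```

```text
err [-9.02206246e-05 -1.04122075e-05  0.00000000e+00] [[-0.0767, -0.9971, 0.0004], [-0.9971, 0.0767, -0.0001], [0.0, -0.0004, -1.0]]
[ 0.0038597   0.30672361 -2.53344171]
0.131 [ 0.97 -0.55  0.21] 0.1308
0.127 [ 0.01 -0.19 -0.12] 0.1267
0.123 [0.16 0.38 0.53] 0.1227
0.119 [ 0.44 -0.09  0.03] 0.1187
0.115 [ 0.58 -0.24 -0.51] 0.1147
0.111 [ 0.08 -0.78 -0.15] 0.1107
0.107 [-0.15 -0.23  0.27] 0.1067
0.103 [-0.37 -0.02  0.62] 0.1027
0.099 [0.67 0.35 1.1 ] 0.0987
0.095 [-0.31 -0.53  0.11] 0.0947
0.091 [-0.62 -1.17  1.3 ] 0.0907
0.0895 [ 0.45 -0.79 -0.21] 0.0894
0.088 [-0.34 -0.99  0.95] 0.0879
0.0865 [-0.34 -0.26  1.24] 0.0864
0.085 [ 0.29 -0.79  3.73] 0.0854
0.0835 [-1.86  1.63 14.43] 0.0853
26.3 [ 0.53619654 -0.24066131  0.0853018 ] [0.76360248 0.95270415 0.04441028]
```

View pics/place.png

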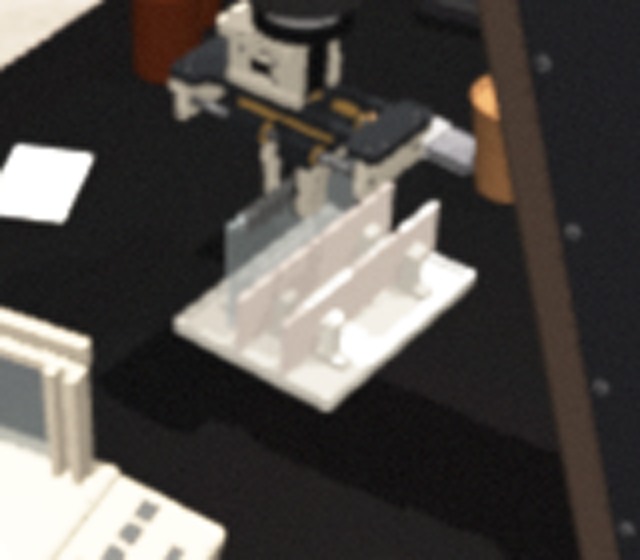

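The pane stands in slot 3 beyond both plates. Contact came at 85.3 mm against an expected 85, which is the slot bottom. I'll let go, retreat and check.

```bash
python3 - <<'E'
from h import *
q=robot.read_position()
robot.servo_line([q[0],q[1],.0855],speed=.03); robot.move_gripper(.35)
q=robot.read_position(); robot.servo_line([q[0],q[1],.16],speed=.06); robot.servo_line([q[0],q[1],.40],speed=.2); robot.goto([.50,-.24,.40],down(175.6)); robot.dwell(.3)
M=T(); p,d=robot.grab_frame("wrist"); P=cloud(p,d,M); 
v,u=np.mgrid[:400,:640]; m=(P[...,2]>.10)&(P[...,2]<.125)&(u>250)&(u<380)&(v>60)&(v<225)
A=P[m]; print(len(A),cv2.minAreaRect(A[:,:2].astype(np.float32)),np.median(A[:,2]))
s,_=robot.grab_frame("side"); a=p[60:230,230:400]; b=s[120:260,190:440]
C=np.vstack([cv2.resize(a,(340,340)),np.zeros((0,340,3),np.uint8)]); C=np.hstack([C,cv2.resize(b,(450,340))]); cv2.imwrite("pics/final.png",C[:,:,::-1]); print(robot.read_t())
E
```

```text
686 ((0.5363280177116394, -0.23994605243206024), (0.1615617424249649, 0.010356174781918526), 84.78960418701172) 0.11117673552847582
30.6167
```

View pics/final.png

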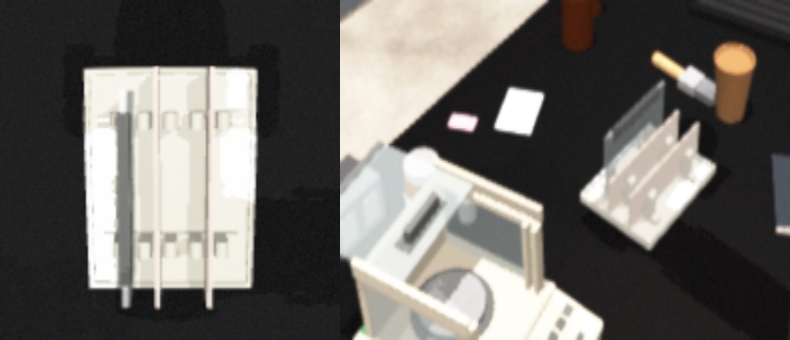

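The pane stands upright in slot 3 (strip top 111 mm, expected 112), both plates are in place, and the cover is fully back.

```bash
python3 -c "
from rig import robot
print(robot.job_done())"
```

```text
the job is handed in; nothing more can be done
None
```

The job is handed in at about 31 s: the cover is fully back at its stop, and the front pane stands upright on the bottom of the rack's slot 3 with the gripper clear. I moved nothing else.

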